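# Set and lock the depth stop on a sample vial

## Robot

A 6-joint arm with a two-finger parallel gripper is mounted at the origin on a cart in front of the work surface, level with it; the furniture and walls round the work are solid. World frame = base frame: x ahead of the robot, y to its left, z up, the work surface at z = 0. Lengths are in m, angles in rad, forces in N, time in s.
With the tool pointing down it reaches from about 0.3 to 0.875 m from the base axis. Payload 4.2 kg.
Tool frame: the origin (TCP) lies at the very end of the fingers, on their centre line; the grasp point (between the pads) lies arm.tcp_to_grasp behind it (arm.tcp_to_grasp is the distance from the TCP to the grasp point, in m); z points along the fingers, y is the direction in which the jaws open and shut (so a half turn about z gives the same grasp; the last joint's range is limited). The gripper opens to 85 mm and grips with 20 to 120 N. Pads are 22 mm wide; open, the fingers measure 114 mm over their backs; the gripper's body (76 mm by 85 mm) begins 54 mm behind the grasp point. The pads swing forward as they close: fully open they stand 13 mm farther back than shut.
Start: joints at [1.145, 0.32, 1.565, -0, 1.257, -0.02], TCP at [0.227, 0.528, 0.231] pointing down, gripper open.
Joint ranges: [-3.11, 3.11], [-0.84, 2.01], [0.21, 2.61], [-1.34, 4.49], [0.05, 2.63], [-2.56, 2.56]. Speed limits (rad/s): [2.57, 2.57, 3.14, 3.14, 3.14, 3.14].

## Interface

Orientations are given as a unit quaternion [x, y, z, w].
In Python, from cell import arm gives the robot as it stands.
- The arm moves only by the tool jog_arm, never from a script. Its argument "moves" is a list of rows, each a list of 7 numbers: the turn, a rotation vector about the tool's x, y, z in rad, then the shift along the tool's x, y, z in mm, then the closure, from 0 (fully open) to 1 (shut). A call has 1 to 5 rows; each row shifts and turns the commanded pose from where the row before left it, along the tool's axes as they then stand; what a row does not reach is not made up. A row lasts 1/10 s, in which the tool goes at most 50 mm and 8.59 degrees, less where a joint would pass 70% of its speed; a pose out of reach is approached as far as the arm can. A call is refused whole if a number of a shift passes 50 or a number of a turn 0.15, either way. A call with a gripper value outside its range is refused whole. The fingers move at their own pace and stop on an object; "grip_force" is the grip in N (left out, the last holds). Time passes only in rows, so rows that do not move let the fingers close. It gives the time, the measured TCP pose, the force and the opening at its end, in the units of the state.
- arm.sense(): the state, without advancing time (a new reading comes with each control period).
- arm.snapshot(name): name is "scene" or "top" or "wrist"; returns the picture (400x640x3 uint8, red, green, blue); there is no depth.
- arm.calibration(name): a dict with "fx", "fy", "cx", "cy" (pixels), "cam_to_world" (4x4, takes a point from camera to world coordinates). Camera axes: x right, y up, looking along -z (the intrinsics and any distortion apply to the point x, -y, -z); pixel columns grow to the right and rows downward; lengths in m; the calibration is good to about 2 mm. A picture is of the moment at which its call begins: read the wrist's pose just before it. calibration takes no time and is no camera call; for the wrist camera it gives the pose at the moment of the call.
- arm.close_job(): hands the job in, once; it reports no verdict.
The state is a dict: "clock": time; "q": joint angles; "qvel": joint speeds; "effort": joint torques, N m; "eef_pos": TCP position; "tool_rot": TCP orientation; "contact_force": force on the tool from outside, world axes, zero at the start; "wrist_torque": the same for the moment, N m; "finger_gap": opening from 0.0 (shut) to 1.0 (fully open).
Only numpy, scipy, OpenCV 4.12 (cv2) and the standard library are available. Lean on these libraries where they do the work, as an engineer would, in place of code of your own. Each camera call takes 0.05 s, during which the arm holds its last target. There are 200 camera calls.

## Task

Secure the green-capped vial in its stand with the depth stop: by the red knob, lower the stop until its rubber foot bears on the cap with a light push of about 10 N. Keep that push on while you turn the knob clockwise to its end to lock the stop, then let go, so that the stop stays locked and bearing on the cap. Never press on the vial with more than 25 N, and leave the vial standing in its cup and the other things on the table where they are.

Things in the scene. Friction and masses are not known exactly. Their poses are not given: they have to be found in the camera images.
- stand: Fixed grey stand; base 120 x 90 x 12 mm. Origin on the table under the vial's axis; z up; +x points from the vial to the round steel column (22 mm thick, 55 mm away). The column carries a grey bracket, 92 x 34 mm, over the vial from z = 124 to 148 mm, with a brass bushing (28 mm wide, 6 mm high) on top. The vial stands on the base in an aluminium cup 24 mm high.
- stop_rod: The depth stop: 12 mm steel rod sliding vertically through the bracket over the vial, red knob on top, rubber foot below. Origin on its axis at mid-height of the knob, 236 mm above the stand's origin when fully up; goes down 55 mm, starts 0 to 14 mm down. 0.085 kg, slide friction about 2 N: unlocked it stays where left, but slides back up if the foot pushes back with over about 2.5 N.
- rod_end (a point): Lower end of the rod, on its axis, 104 mm below the rod's origin. From here the foot, a black rubber disc 16 mm wide, hangs on a brass screw set by hand: its unloaded underside is 8 to 26 mm below this point, different each start and not measured, so touching must be felt. The foot is sprung: it gives 1 mm per 4 N over 5 mm, then is hard.
- lock_knob (a joint): Angle of the red locking knob on the rod, rad. 0 is unlocked, 1.4 (its end stop) fully locked; it grows as the knob is turned clockwise seen from above. It begins to grip at about 0.8 and holds the rod firmly only at its end; when let go the rod may give back up to 0.7 mm. Turning takes 0.15 to 0.3 N m. It starts between 0 and 0.12.
- knob_grip (a point): Centre of the red knob's bar, on the rod's axis, the height to grip. The bar is 46 mm long (this point's x), 14 mm thick (its y, the way to pinch it) and 26 mm high (13 mm above and below this point), z up; it turns with the knob. A white dot marks the +x end of its top. Below it are a 13 mm collar and the 12 mm rod; nothing stands beside or above it.
- vial: Green-capped sample vial, 23 mm wide, 72 mm high, 0.06 kg, standing loose in the stand's cup, its underside 12 mm and its cap's top 84 mm above the table. Origin at the centre of its underside, z up.
- red_vial: Red-capped vial, 23 mm wide, 72 mm high, standing on the table; a bystander. Origin at the centre of its underside.
- white_vial: White-capped vial, 23 mm wide, 72 mm high, standing on the table; a bystander. Origin at the centre of its underside.
- timer: Round white kitchen-type timer with a red bar on top, 68 mm wide, 46 mm high; a bystander (its red bar is not the locking knob). Origin at the centre of its underside.
- test_cassette: Flat white rapid-test cassette, 72 x 24 x 9 mm; a bystander. Origin at the centre of its underside.
- lancet_carton: Small white and purple carton, 86 x 54 x 40 mm; a bystander. Origin at the centre of its underside.
Mind the look-alikes: they are no part of the job. Of the things that look like the stand, the larger one is meant.

How it is judged:
By the outcome, as a careful person would: the job done as asked, in the order asked, and still so for the second after the job is handed in, with the robot touching nothing.
It also fails if it takes over 40 s, if anything falls off the work surface, if the arm or the gripper's body presses on something with over 40 N, if the wrist force passes 120 N, or if a joint passes its speed limit or range.

## Working session

There is one attempt and no reset: what is moved stays moved. The work goes in short steps, Python scripts to look and compute and a tool call to move; the robot and the scene stay as the last step left them, time stands still between calls to the robot, and variables do not carry over. Pictures are saved under pics/ and viewed, about 8 in all and at most 12, crops included, and the job is handed in when it is done.

Besides the shell and the picture viewer there is one more tool, called after "Emit:" as name(argument=value, ...), one argument or row to a line, values as JSON. jog_arm: Moves the arm, as the interface text tells. Its arguments: {"type":"object","properties":{"moves":{"type":"array","items":{"type":"array","items":{"type":"number"}}},"grip_force":{"type":"number"}},"required":["moves"]}

```bash
mkdir -p pics
python3 - <<'E'
from cell import arm
import cv2,numpy as np
np.set_printoptions(precision=4,suppress=True)
for n in("scene","top"):
    cv2.imwrite(f"pics/{n}0.png",arm.snapshot(n)[:,:,::-1]); c=arm.calibration(n)
    print(n,c)
s=arm.sense();print({k:np.round(v,3) for k,v in s.items()},arm.tcp_to_grasp)
E
```

```text
scene {'fx': 467.0998668386907, 'fy': 467.0998668386907, 'cx': 323.5251533639943, 'cy': 201.69668909917178, 'cam_to_world': array([[-0.9097,  0.2472, -0.3338,  0.187 ],
       [-0.4147, -0.583 ,  0.6987,  0.381 ],
       [-0.0219,  0.774 ,  0.6328,  0.7058],
       [ 0.    ,  0.    ,  0.    ,  1.    ]])}
top {'fx': 363.2867071060655, 'fy': 363.2867071060655, 'cx': 313.3757768303707, 'cy': 194.90258663512094, 'cam_to_world': array([[ 0.0014,  0.9818, -0.19  ,  0.3282],
       [-0.9999, -0.0009, -0.0119, -0.2082],
       [-0.0118,  0.19  ,  0.9817,  0.9787],
       [ 0.    ,  0.    ,  0.    ,  1.    ]])}
{'clock': np.float64(0.1), 'q': array([ 1.145,  0.32 ,  1.566,  0.   ,  1.257, -0.02 ]), 'qvel': array([ 0.001,  0.001, -0.002,  0.003,  0.001, -0.   ]), 'effort': array([  0.001, -41.641, -23.47 ,  -0.   ,   0.005,   0.   ]), 'eef_pos': array([0.227, 0.528, 0.231]), 'tool_rot': array([ 0.202,  0.979, -0.001, -0.   ]), 'contact_force': array([-0.414,  0.772, -0.294]), 'wrist_torque': array([0.044, 0.008, 0.032]), 'finger_gap': np.float64(0.999)} 0.0187
```

View pics/scene0.png

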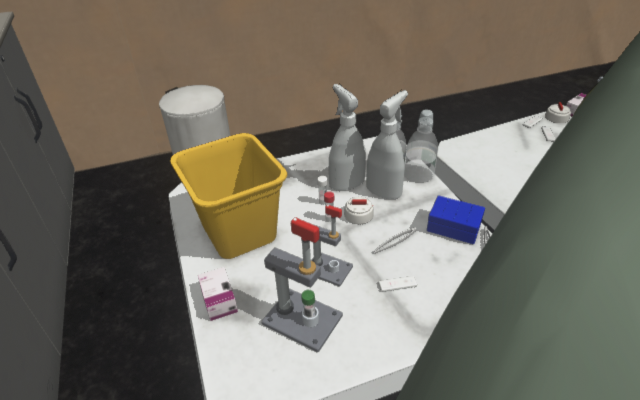

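View pics/top0.png

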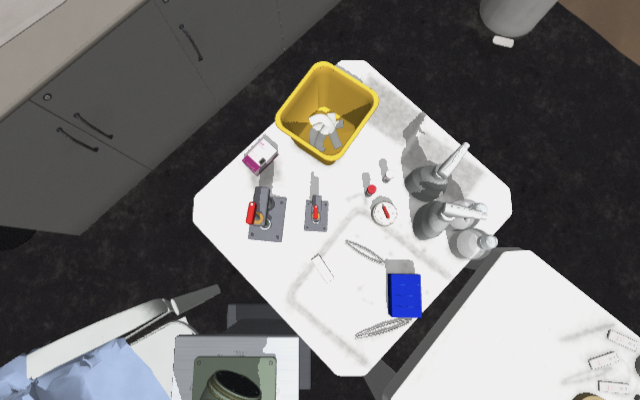

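Candidates: the large stand (scene ~(300,320) base, top (267,217)) and the small stand (scene ~(333,265), top (316,215)). The large one has the green-capped vial (scene (308,297)) and is bigger, so it fits. Its knob is at scene (306,231), top (251,212). The timer's red bar (top (386,212)) is not it.

```bash
cat > h.py <<'E'
import cv2,numpy as np
np.set_printoptions(precision=4,suppress=True)
def ray(c,u,v):
    d=c["cam_to_world"][:3,:3]@np.array([(u-c["cx"])/c["fx"],-(v-c["cy"])/c["fy"],-1]);return c["cam_to_world"][:3,3],d/np.linalg.norm(d)
def onz(c,u,v,z):
    o,d=ray(c,u,v);return o+d*(z-o[2])/d[2]
def tri(a,b):
    A=[];B=[]
    for o,d in(a,b):
        P=np.eye(3)-np.outer(d,d);A.append(P);B.append(P@o)
    return np.linalg.lstsq(np.vstack(A),np.hstack(B),rcond=None)[0]
def red(im):
    h=cv2.cvtColor(im,cv2.COLOR_BGR2HSV);return (((h[...,0]<8)|(h[...,0]>172))&(h[...,1]>150)&(h[...,2]>80)).astype(np.uint8)
E
python3 - <<'E'
from h import *
from cell import arm
R={}
for n in("scene","top"):
    im=cv2.imread(f"pics/{n}0.png");k,l,st,ce=cv2.connectedComponentsWithStats(red(im))
    c=arm.calibration(n)
    for i in range(1,k):
        if st[i,4]>15: print(n,st[i],ce[i])
    tgt={"scene":(306,231),"top":(251,212)}[n]
    i=1+np.argmin(np.linalg.norm(ce[1:]-tgt,axis=1));R[n]=ray(c,*ce[i])
p=tri(R["scene"],R["top"]);print("knob",p,[np.linalg.norm(np.cross(p-o,d)) for o,d in R.values()])
a=cv2.resize(cv2.imread("pics/scene0.png")[200:360,240:380],None,fx=3.5,fy=3.5,interpolation=2)
b=cv2.resize(cv2.imread("pics/top0.png")[180:260,230:270+10],None,fx=6,fy=7,interpolation=2)
cv2.imwrite("pics/crop.png",np.hstack([a,b])[:, :800])
E
```

```text
scene [325 193   8   8  48] [329.0417 195.9167]
scene [353 200  13   2  25] [358.76 200.52]
scene [326 206  15  11  64] [334.1719 209.5625]
scene [292 219  27  23 250] [306.756 228.092]
top [367 185   9   9  53] [370.9434 189.0755]
top [246 202  11  22 150] [250.8667 213.3933]
top [314 206   4  13  45] [315.4    212.1556]
top [383 207   6  11  27] [385.5185 212.1481]
knob [ 0.4323 -0.0705  0.2369] [np.float64(0.0007209640493490746), np.float64(0.0007209640493493101)]
```

View pics/crop.png

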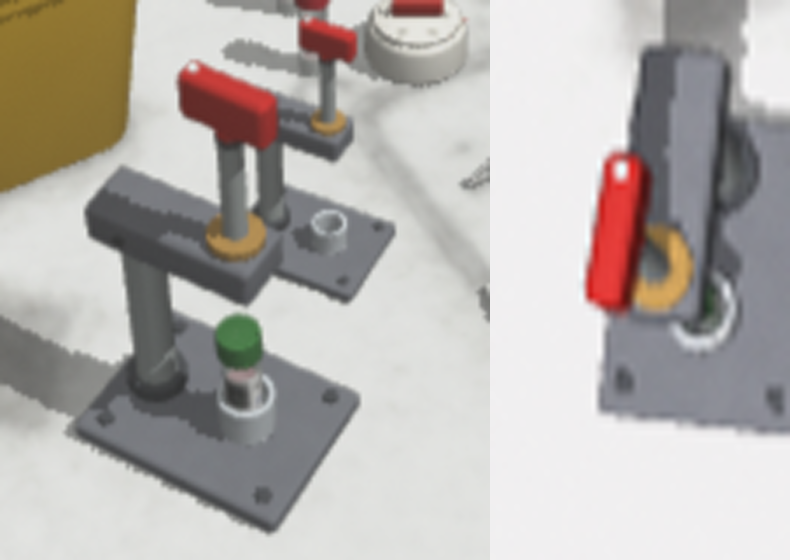

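The crop confirms it: the large stand with the green vial under its foot. The knob's bar runs about along world x, with the white dot at the far (+x) end. I'll now rise and travel above it.

Emit:
jog_arm(
  moves=[
    [0,0,0,0,0,-40,0],
    [0,0,0,0,0,-40,0],
    [0,0,0,-20,-22,-30,0],
    [0,0,0,-26,-29,-20,0],
    [0,0,0,-26,-29,0,0],
  ],
)

```text
clock: 0.6
eef_pos: [0.2623, 0.4264, 0.3641]
tool_rot: [0.201, 0.98, 0.003, 0.001]
contact_force: [-0.1, 0.4, -0.1]
finger_gap: 1.001
```

Emit:
jog_arm(
  moves=[
    [0,0,0,-26,-29,0,0],
    [0,0,0,-26,-29,0,0],
    [0,0,0,-26,-29,0,0],
    [0,0,0,-26,-29,0,0],
    [0,0,0,-26,-29,0,0],
  ],
)

```text
clock: 1.1
eef_pos: [0.3237, 0.2402, 0.361]
tool_rot: [0.201, 0.98, -0.0, -0.0]
contact_force: [-0.3, 0.6, -0.1]
finger_gap: 0.998
```

Emit:
jog_arm(
  moves=[
    [0,0,0,-26,-29,0,0],
    [0,0,0,-26,-29,0,0],
    [0,0,0,-26,-29,0,0],
    [0,0,0,-26,-29,0,0],
    [0,0,0,-26,-29,0,0],
  ],
)

```text
clock: 1.6
eef_pos: [0.3859, 0.0557, 0.3611]
tool_rot: [0.202, 0.979, 0.0, -0.0]
contact_force: [0.8, 0.8, -0.3]
finger_gap: 1.003
```

Emit:
jog_arm(
  moves=[
    [0,0,-0.1,-26,-29,0,0],
    [0,0,-0.1,-10,-10,0,0],
    [0,0,-0.1,0,0,0,0],
    [0,0,0,0,0,0,0],
  ],
)

```text
clock: 2.0
eef_pos: [0.4048, 0.0073, 0.3609]
tool_rot: [0.054, 0.999, 0.0, -0.001]
contact_force: [-0.4, 0.6, -1.0]
finger_gap: 0.998
```

Run:
```python
from h import *
from cell import arm
s=arm.sense();c=arm.calibration("wrist");im=arm.snapshot("wrist")[:,:,::-1];cv2.imwrite("pics/w1.png",im)
np.savez("w1.npz",**c)
print({k:np.round(s[k],4) for k in("clock","q","eef_pos","tool_rot","contact_force","wrist_torque")})
k,l,st,ce=cv2.connectedComponentsWithStats(red(im))
for i in range(1,k):
    if st[i,4]>100: print(st[i],ce[i],onz(c,*ce[i],0.245))
```

```text
{'clock': np.float64(2.0), 'q': array([-0.0105, -0.0157,  1.6531,  0.0002,  1.5054, -1.4738]), 'eef_pos': array([0.4048, 0.0073, 0.3609]), 'tool_rot': array([ 0.0537,  0.9986,  0.0001, -0.0006]), 'contact_force': array([-0.4232,  0.6364, -0.9888]), 'wrist_torque': array([ 0.0113, -0.0054,  0.0282])}
[242 210  11  41 355] [246.7493 228.7972] [ 0.432  -0.0697  0.245 ]
```

View pics/w1.png

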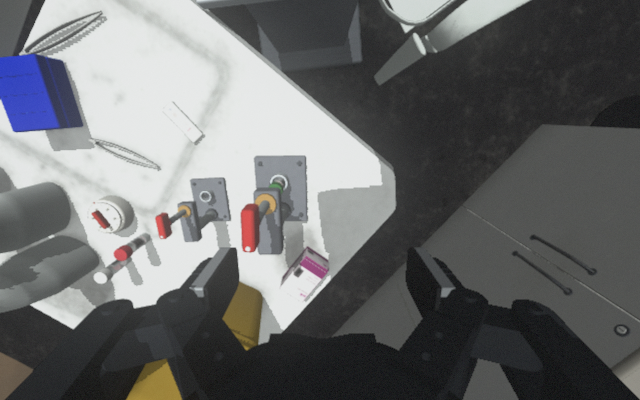

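The wrist view shows the large stand's red knob at (249,228), with the white dot at (250,248) on its far end. The position, (0.432, -0.070), agrees with the triangulation. Next: move directly over it and look again.

Emit:
jog_arm(
  moves=[
    [0,0,0,-12,-25,0,0],
    [0,0,0,-12,-25,15,0],
    [0,0,0,-11,-24,20,0],
    [0,0,0,0,0,15,0.2],
    [0,0,0,0,0,0,0.2],
  ],
)

```text
clock: 2.55
eef_pos: [0.4307, -0.0692, 0.3092]
tool_rot: [0.054, 0.999, 0.0, -0.003]
contact_force: [0.1, 0.3, 0.6]
finger_gap: 0.8
```

Run:
```python
from h import *
from cell import arm
s=arm.sense();c=arm.calibration("wrist");im=arm.snapshot("wrist")[:,:,::-1].copy();cv2.imwrite("pics/w2.png",im)
print({k:np.round(s[k],4) for k in("clock","q","eef_pos","tool_rot","contact_force","wrist_torque","finger_gap")})
print(c)
k,l,st,ce=cv2.connectedComponentsWithStats(red(im))
for i in range(1,k):
    if st[i,4]>200: print(st[i],ce[i],onz(c,*ce[i],0.245))
top=arm.snapshot("top")[:,:,::-1];cv2.imwrite("pics/t2.png",top)
cv2.imwrite("pics/w2c.png",cv2.resize(im[180:400,170:470],None,fx=2.6,fy=2.6))
```

```text
{'clock': np.float64(2.55), 'q': array([-0.1859,  0.0559,  1.7054,  0.0003,  1.3855, -1.649 ]), 'eef_pos': array([ 0.4307, -0.0692,  0.3092]), 'tool_rot': array([ 0.0539,  0.9985,  0.0005, -0.0026]), 'contact_force': array([0.0504, 0.2941, 0.5713]), 'wrist_torque': array([0.0214, 0.0415, 0.0044]), 'finger_gap': np.float64(0.7996)}
{'fx': 285.28763072485185, 'fy': 285.28763072485185, 'cx': 321.93203153515145, 'cy': 198.87662825221759, 'cam_to_world': array([[ 0.1065, -0.9547, -0.278 ,  0.3595],
       [ 0.9943,  0.1022,  0.0298, -0.0615],
       [-0.0001, -0.2796,  0.9601,  0.4534],
       [ 0.    ,  0.    ,  0.    ,  1.    ]])}
[314 190  15  53 592] [321.4459 214.7078] [ 0.4325 -0.0697  0.245 ]
```

View pics/w2c.png

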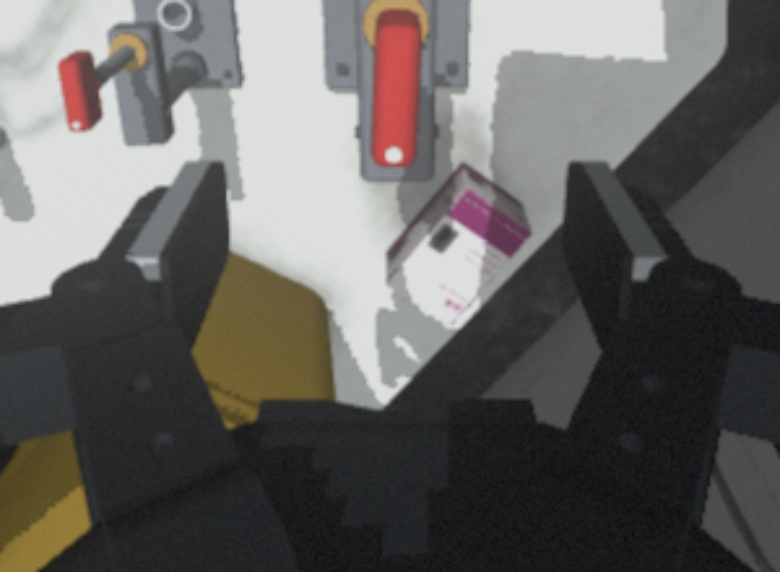

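Run:
```python
from h import *
from cell import arm
sc=arm.calibration("scene");tp=arm.calibration("top");w=arm.calibration("wrist")
S=ray(sc,295.1,219.4);T=ray(tp,251.7,204.3);W=ray(w,321.5,239.6)
print(tri(S,W),tri(S,T),tri(W,T))
for z in(.238,.244,.249): a=onz(w,321.5,239.6,z);b=onz(w,170+399/2.6,180+22/2.6,z);print(z,a,b,np.linalg.norm(a-b),(a+b)/2,np.arctan2(*(a-b)[1::-1]))
```

```text
[ 0.4529 -0.0718  0.247 ] [ 0.4511 -0.0728  0.2455] [ 0.4506 -0.0728  0.2536]
0.238 [ 0.4592 -0.0721  0.238 ] [ 0.4158 -0.0659  0.238 ] 0.04383990914056994 [ 0.4375 -0.069   0.238 ] -0.14051070248467953
0.244 [ 0.4564 -0.0718  0.244 ] [ 0.4142 -0.0658  0.244 ] 0.042630256900375973 [ 0.4353 -0.0688  0.244 ] -0.1405107024846797
0.249 [ 0.4542 -0.0715  0.249 ] [ 0.413  -0.0657  0.249 ] 0.041622213366881024 [ 0.4336 -0.0686  0.249 ] -0.14051070248467964
```

Emit:
jog_arm(
  moves=[
    [0,0,0.035,-2,0,30,0.2],
    [0,0,0,0,0,35,0.2],
    [0,0,0,0,0,25,0.2],
    [0,0,0,0,0,5,0.2],
    [0,0,0,0,0,0,0.4],
  ],
  grip_force=60,
)

```text
clock: 3.15
eef_pos: [0.4343, -0.0692, 0.217]
tool_rot: [0.07, 0.998, 0.0, 0.0]
contact_force: [0.7, -0.5, 0.1]
finger_gap: 0.648
```

Emit:
jog_arm(
  moves=[
    [0,0,0,0,0,0,0.6],
    [0,0,0,0,0,0,0.7],
    [0,0,0,0,0,0,0.75],
    [0,0,0,0,0,0,0.78],
  ],
)

```text
clock: 3.55
eef_pos: [0.4342, -0.0697, 0.2169]
tool_rot: [0.07, 0.998, -0.0, 0.001]
contact_force: [1.0, -0.4, 0.5]
finger_gap: 0.215
```

Run:
```python
from h import *
from cell import arm
s=arm.sense()
im=arm.snapshot("scene")[:,:,::-1];
w=arm.snapshot("wrist")[:,:,::-1]
print({k:np.round(s[k],4) for k in("clock","q","eef_pos","tool_rot","contact_force","wrist_torque","finger_gap")})
cv2.imwrite("pics/s3.png",np.hstack([cv2.resize(im[160:360,200:400],(400,400)),cv2.resize(w[140:340,220:420],(400,400))]))
```

```text
{'clock': np.float64(3.55), 'q': array([-0.1854,  0.1162,  1.8741,  0.0001,  1.15  , -1.6153]), 'eef_pos': array([ 0.4342, -0.0697,  0.2169]), 'tool_rot': array([ 0.0704,  0.9975, -0.    ,  0.0007]), 'contact_force': array([ 0.9824, -0.3803,  0.48  ]), 'wrist_torque': array([ 0.0366, -0.0639, -0.0618]), 'finger_gap': np.float64(0.2149)}
```

View pics/s3.png

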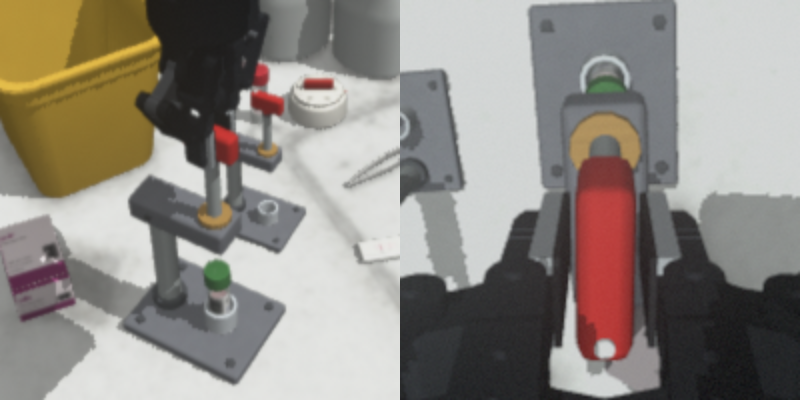

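The fingers straddle the red bar evenly and lie parallel to it. Closing.

Emit:
jog_arm(
  moves=[
    [0,0,0,0,0,0,0.84],
    [0,0,0,0,0,0,0.9],
    [0,0,0,0,0,0,0.95],
    [0,0,0,0,0,0,1],
  ],
  grip_force=60,
)

```text
clock: 4.05
eef_pos: [0.434, -0.0696, 0.2163]
tool_rot: [0.07, 0.998, 0.0, 0.0]
contact_force: [0.2, 1.1, 0.3]
finger_gap: 0.155
```

```bash
cat > st.py <<'E'
from h import *
from cell import arm
s=arm.sense()
print({k:np.round(s[k],4) for k in("clock","eef_pos","tool_rot","contact_force","wrist_torque","finger_gap")},"h",2*np.arctan2(s["tool_rot"][1],s["tool_rot"][0]),"q6",s["q"][5])
E
python3 st.py
```

```text
{'clock': np.float64(4.05), 'eef_pos': array([ 0.434 , -0.0696,  0.2163]), 'tool_rot': array([0.0704, 0.9975, 0.0002, 0.0001]), 'contact_force': array([0.1873, 1.0865, 0.3189]), 'wrist_torque': array([ 0.069 , -0.0007, -0.1193]), 'finger_gap': np.float64(0.1551)} h 3.0005973611804846 q6 -1.6152909950157495
```

Emit:
jog_arm(
  moves=[
    [0,0,0,0,0,4,1],
    [0,0,0,0,0,5,1],
    [0,0,0,0,0,5,1],
    [0,0,0,0,0,2,1],
    [0,0,0,0,0,0,1],
  ],
)

```text
clock: 4.55
eef_pos: [0.434, -0.0696, 0.1996]
tool_rot: [0.07, 0.998, 0.0, -0.0]
contact_force: [1.9, 1.0, -2.6]
finger_gap: 0.156
```

Emit:
jog_arm(
  moves=[
    [0,0,0,0,0,1,1],
    [0,0,0,0,0,1,1],
    [0,0,0,0,0,1,1],
  ],
)

```text
clock: 4.85
eef_pos: [0.434, -0.0696, 0.1974]
tool_rot: [0.07, 0.998, 0.0, 0.0]
contact_force: [0.7, 1.4, 0.8]
finger_gap: 0.155
```

Emit:
jog_arm(
  moves=[
    [0,0,0,0,0,1,1],
    [0,0,0,0,0,1,1],
  ],
)

```text
clock: 5.05
eef_pos: [0.434, -0.0696, 0.1954]
tool_rot: [0.07, 0.998, 0.0, 0.0]
contact_force: [0.1, 1.6, 1.6]
finger_gap: 0.156
```

Emit:
jog_arm(
  moves=[
    [0,0,0,0,0,1,1],
    [0,0,0,0,0,1,1],
  ],
)

```text
clock: 5.25
eef_pos: [0.434, -0.0696, 0.1932]
tool_rot: [0.07, 0.998, 0.0, 0.0]
contact_force: [0.3, 1.3, 1.2]
finger_gap: 0.147
```

Emit:
jog_arm(
  moves=[
    [0,0,0,0,0,1,1],
    [0,0,0,0,0,1,1],
  ],
)

```text
clock: 5.45
eef_pos: [0.434, -0.0696, 0.1912]
tool_rot: [0.07, 0.998, 0.0, 0.0]
contact_force: [0.5, 1.5, 1.2]
finger_gap: 0.152
```

Emit:
jog_arm(
  moves=[
    [0,0,0,0,0,1,1],
    [0,0,0,0,0,1,1],
  ],
)

```text
clock: 5.65
eef_pos: [0.434, -0.0696, 0.1892]
tool_rot: [0.07, 0.998, 0.0, 0.0]
contact_force: [0.9, 2.1, 1.3]
finger_gap: 0.154
```

Emit:
jog_arm(
  moves=[
    [0,0,0,0,0,1,1],
    [0,0,0,0,0,1,1],
  ],
)

```text
clock: 5.85
eef_pos: [0.434, -0.0696, 0.1874]
tool_rot: [0.07, 0.998, 0.0, 0.0]
contact_force: [-0.0, 1.9, 5.6]
finger_gap: 0.152
```

Emit:
jog_arm(
  moves=[
    [0,0,0,0,0,1,1],
    [0,0,0,0,0,1,1],
  ],
)

```text
clock: 6.05
eef_pos: [0.434, -0.0696, 0.186]
tool_rot: [0.07, 0.998, 0.0, 0.0]
contact_force: [-1.1, 2.3, 8.8]
finger_gap: 0.15
```

Emit:
jog_arm(
  moves=[
    [0,0,0,0,0,1,1],
  ],
)

```text
clock: 6.15
eef_pos: [0.434, -0.0696, 0.1854]
tool_rot: [0.07, 0.998, 0.0, 0.0]
contact_force: [-2.7, 1.3, 11.9]
finger_gap: 0.154
```

Emit:
jog_arm(
  moves=[
    [0,0,0,0,0,0,1],
    [0,0,0,0,0,0,1],
  ],
)

```text
clock: 6.35
eef_pos: [0.434, -0.0696, 0.1853]
tool_rot: [0.07, 0.998, 0.0, 0.0]
contact_force: [-1.6, 2.2, 9.3]
finger_gap: 0.154
```

```bash
python3 st.py
```

```text
{'clock': np.float64(6.35), 'eef_pos': array([ 0.434 , -0.0696,  0.1853]), 'tool_rot': array([0.0703, 0.9975, 0.    , 0.0005]), 'contact_force': array([-1.5905,  2.2073,  9.3319]), 'wrist_torque': array([ 0.4132,  0.2808, -0.1789]), 'finger_gap': np.float64(0.1537)} h 3.000826312265419 q6 -1.6154402082047006
```

Emit:
jog_arm(
  moves=[
    [0,0,0.1,0,0,0,1],
    [0,0,0.1,0,0,0,1],
    [0,0,0.1,0,0,0,1],
  ],
)

```text
clock: 6.65
eef_pos: [0.4341, -0.0693, 0.1853]
tool_rot: [0.22, 0.975, 0.0, 0.0]
contact_force: [-0.8, 3.9, 9.0]
finger_gap: 0.154
```

```bash
python3 st.py
```

```text
{'clock': np.float64(6.65), 'eef_pos': array([ 0.4341, -0.0693,  0.1853]), 'tool_rot': array([0.2202, 0.9755, 0.0003, 0.0005]), 'contact_force': array([-0.7632,  3.9445,  8.9649]), 'wrist_torque': array([0.6371, 0.1888, 0.1038]), 'finger_gap': np.float64(0.1542)} h 2.697536166648949 q6 -1.312109019851795
```

Emit:
jog_arm(
  moves=[
    [0,0,0.1,0,0,0.5,1],
    [0,0,0.1,0,0.3,0,1],
    [0,0,0.1,0,0,0,1],
    [0,0,0.1,0,0,0,1],
  ],
)

```text
clock: 7.05
eef_pos: [0.4344, -0.069, 0.1852]
tool_rot: [0.41, 0.912, 0.001, 0.001]
contact_force: [-1.5, 5.2, 10.7]
finger_gap: 0.155
```

```bash
python3 st.py
```

```text
{'clock': np.float64(7.05), 'eef_pos': array([ 0.4344, -0.069 ,  0.1852]), 'tool_rot': array([0.4096, 0.9123, 0.0006, 0.0006]), 'contact_force': array([-1.471 ,  5.2176, 10.6941]), 'wrist_torque': array([0.7104, 0.2454, 0.2037]), 'finger_gap': np.float64(0.1554)} h 2.2974976103352955 q6 -0.9114387279493307
```

Emit:
jog_arm(
  moves=[
    [0,0,0.1,0.3,0.3,0.2,1],
    [0,0,0.1,0,0,0,1],
    [0,0,0.1,0,0,0,1],
    [0,0,0.1,0,0,0,1],
  ],
)

```text
clock: 7.45
eef_pos: [0.4347, -0.0688, 0.1851]
tool_rot: [0.583, 0.813, 0.001, 0.001]
contact_force: [-0.5, 3.1, 11.0]
finger_gap: 0.154
```

```bash
python3 st.py
```

```text
{'clock': np.float64(7.45), 'eef_pos': array([ 0.4347, -0.0688,  0.1851]), 'tool_rot': array([0.5826, 0.8128, 0.0006, 0.001 ]), 'contact_force': array([-0.4909,  3.1173, 10.9571]), 'wrist_torque': array([0.5017, 0.2221, 0.1135]), 'finger_gap': np.float64(0.1535)} h 1.8977751430595742 q6 -0.5105765911206833
```

Emit:
jog_arm(
  moves=[
    [0,0,0.1,0,0,0,1],
    [0,0,0.07,0,0,0,1],
  ],
)

```text
clock: 7.65
eef_pos: [0.4349, -0.0688, 0.1852]
tool_rot: [0.649, 0.761, 0.001, 0.001]
contact_force: [-0.5, 3.9, 9.3]
finger_gap: 0.154
```

```bash
python3 st.py
```

```text
{'clock': np.float64(7.65), 'eef_pos': array([ 0.4349, -0.0688,  0.1852]), 'tool_rot': array([0.6492, 0.7606, 0.0009, 0.0011]), 'contact_force': array([-0.4697,  3.9199,  9.2596]), 'wrist_torque': array([0.4792, 0.1955, 0.1689]), 'finger_gap': np.float64(0.1543)} h 1.7285612189511992 q6 -0.3413672501605743
```

Emit:
jog_arm(
  moves=[
    [0,0,0.05,0,0,0,1],
  ],
)

```text
clock: 7.75
eef_pos: [0.435, -0.0688, 0.1852]
tool_rot: [0.668, 0.744, 0.001, 0.001]
contact_force: [-0.2, 4.2, 10.6]
finger_gap: 0.156
```

```bash
python3 st.py
```

```text
{'clock': np.float64(7.75), 'eef_pos': array([ 0.435 , -0.0688,  0.1852]), 'tool_rot': array([0.6676, 0.7445, 0.0009, 0.0011]), 'contact_force': array([-0.2336,  4.1796, 10.5645]), 'wrist_torque': array([0.4299, 0.1028, 0.2278]), 'finger_gap': np.float64(0.1561)} h 1.679539312082666 q6 -0.2923211497078091
```

Emit:
jog_arm(
  moves=[
    [0,0,0.04,0,0,0,1],
  ],
)

```text
clock: 7.85
eef_pos: [0.435, -0.0688, 0.1852]
tool_rot: [0.682, 0.731, 0.001, 0.001]
contact_force: [0.2, 4.0, 10.2]
finger_gap: 0.158
```

```bash
python3 st.py
```

```text
{'clock': np.float64(7.85), 'eef_pos': array([ 0.435 , -0.0688,  0.1852]), 'tool_rot': array([0.6822, 0.7312, 0.001 , 0.0011]), 'contact_force': array([ 0.1513,  3.9749, 10.2163]), 'wrist_torque': array([0.5131, 0.148 , 0.2392]), 'finger_gap': np.float64(0.1577)} h 1.6401010304336217 q6 -0.2529054522060791
```

Emit:
jog_arm(
  moves=[
    [0,0,0.05,0,0,0,1],
  ],
)

```text
clock: 7.95
eef_pos: [0.435, -0.0688, 0.1852]
tool_rot: [0.699, 0.715, 0.001, 0.001]
contact_force: [-0.5, 4.8, 11.8]
finger_gap: 0.149
```

```bash
python3 st.py
```

```text
{'clock': np.float64(7.95), 'eef_pos': array([ 0.435 , -0.0688,  0.1852]), 'tool_rot': array([0.6995, 0.7147, 0.0009, 0.0012]), 'contact_force': array([-0.5244,  4.7656, 11.7942]), 'wrist_torque': array([0.5861, 0.071 , 1.2621]), 'finger_gap': np.float64(0.1491)} h 1.5922982087537925 q6 -0.20466539517464155
```

Emit:
jog_arm(
  moves=[
    [0,0,0.04,0,0,0,1],
  ],
)

```text
clock: 8.05
eef_pos: [0.435, -0.0689, 0.1852]
tool_rot: [0.713, 0.701, 0.001, 0.001]
contact_force: [-0.1, 4.9, 11.2]
finger_gap: 0.156
```

```bash
python3 st.py
```

```text
{'clock': np.float64(8.05), 'eef_pos': array([ 0.435 , -0.0689,  0.1852]), 'tool_rot': array([0.7127, 0.7015, 0.0007, 0.0013]), 'contact_force': array([-0.0948,  4.9052, 11.237 ]), 'wrist_torque': array([0.7231, 0.0348, 1.8786]), 'finger_gap': np.float64(0.1558)} h 1.5549034856532356 q6 -0.16673265658004455
```

The wrist torque jumps from 0.24 to 1.9 N m, so this is the end stop. I'll ease the twist a little and open.

Emit:
jog_arm(
  moves=[
    [0,0,-0.04,0,0,0,1],
    [0,0,0,0,0,0,1],
    [0,0,0,0,0,0,0.8],
    [0,0,0,0,0,0,0.6],
    [0,0,0,0,0,0,0.4],
  ],
)

```text
clock: 8.55
eef_pos: [0.4335, -0.0692, 0.1831]
tool_rot: [0.7, 0.714, -0.001, -0.0]
contact_force: [-0.3, -0.1, 0.5]
finger_gap: 0.536
```

```bash
python3 st.py
```

```text
{'clock': np.float64(8.55), 'eef_pos': array([ 0.4335, -0.0692,  0.1831]), 'tool_rot': array([ 0.7   ,  0.7141, -0.0006, -0.0004]), 'contact_force': array([-0.3425, -0.1378,  0.5037]), 'wrist_torque': array([-0.0121,  0.0154,  0.0249]), 'finger_gap': np.float64(0.5355)} h 1.590808253556738 q6 -0.20381517510401978
```

Emit:
jog_arm(
  moves=[
    [0,0,0,0,0,0,0.3],
    [0,0,0,0,0,-10,0.3],
    [0,0,0,0,0,-40,0.3],
    [0,0,0,0,0,-50,0.3],
    [0,0,0,0,0,-40,0.3],
  ],
)

```text
clock: 9.05
eef_pos: [0.4342, -0.0691, 0.3268]
tool_rot: [0.7, 0.714, 0.001, 0.001]
contact_force: [1.1, -1.3, 1.1]
finger_gap: 0.704
```

Run:
```python
from h import *
from cell import arm
im=arm.snapshot("scene")[:,:,::-1]
w=arm.snapshot("wrist")[:,:,::-1]; c=arm.calibration("wrist")
t=arm.snapshot("top")[:,:,::-1]
a=cv2.resize(im[170:370,190:390],(400,400),interpolation=2);b=cv2.resize(w[100:300,220:420],(400,400),interpolation=2)
cv2.imwrite("pics/f.png",np.hstack([a,b]))
for n,i in(("scene",im),("top",t),("wrist",w)):
    k,l,st,ce=cv2.connectedComponentsWithStats(red(i))
    print(n,[(st[j,:].tolist(),ce[j].round(1).tolist()) for j in range(1,k) if st[j,4]>15])
import runpy;runpy.run_path("st.py")
```

```text
scene [([628, 83, 6, 10, 36], [630.7, 87.4]), ([635, 92, 5, 6, 19], [636.9, 94.3]), ([588, 106, 7, 7, 37], [591.2, 108.6]), ([598, 110, 8, 8, 46], [601.4, 113.1]), ([614, 113, 8, 8, 49], [617.2, 116.4]), ([325, 193, 8, 9, 50], [329.1, 196.1]), ([353, 200, 13, 3, 27], [359.0, 200.6]), ([326, 206, 15, 11, 64], [334.3, 209.6]), ([298, 231, 16, 28, 266], [305.7, 244.0])]
top [([367, 185, 9, 9, 53], [371.1, 188.9]), ([314, 206, 4, 13, 45], [315.4, 212.2]), ([383, 207, 6, 11, 27], [385.5, 212.1]), ([242, 211, 23, 8, 131], [252.8, 215.0])]
wrist [([311, 172, 12, 42, 326], [316.5, 190.9]), ([315, 284, 23, 6, 95], [325.3, 286.4]), ([360, 322, 11, 10, 91], [365.0, 326.1]), ([324, 330, 16, 7, 41], [331.3, 333.1])]
{'clock': np.float64(9.2), 'eef_pos': array([ 0.4353, -0.0693,  0.3268]), 'tool_rot': array([0.7   , 0.7141, 0.002 , 0.0029]), 'contact_force': array([ 0.5408, -0.9136, -0.816 ]), 'wrist_torque': array([0.0126, 0.01  , 0.0136]), 'finger_gap': np.float64(0.6971)} h 1.5907109443735075 q6 -0.20380645683185883
```

View pics/f.png

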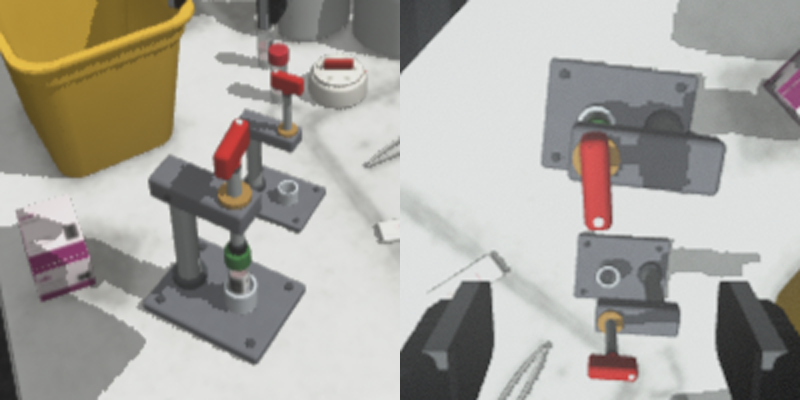

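The foot sits on the green cap (left half, about (238,250)) and the vial is upright in its cup. The bar is turned about 80°, with its dot at (598,222) in the right half. The red vial, timer and small stand have moved by no more than 0.3 px.

```bash
python3 -c "
from cell import arm
print(arm.close_job())"
```

```text
the job is handed in; nothing more can be done
None
```

I lowered the stop on the green vial by its red knob, locked it and let go. The job was handed in at about 9.2 s.

- **Push:** The foot touched the cap with the tool tip at about 0.188 m, and I pressed on until the wrist read 9–12 N. The highest reading was 11.9 N, about 1–2 N of it slide friction. I kept that push on through the whole turn.
- **Lock:** I turned the knob clockwise until the wrist torque jumped from 0.24 to 1.9 N m at about 1.4 rad, which is the end stop. I then eased the twist, opened the gripper and backed off about 14 cm.
- **Last checks:** The final pictures show the foot on the cap, the vial upright in its cup and the knob turned about 80°. The red vial, timer and small stand have moved by no more than 0.3 px. The carton looked undisturbed, but I did not measure it, the white vial or the test cassette. The forces on the gripper were back to about zero.
- **Not checked:** I did not measure the push left on the cap after letting go. The rod may have given back up to 0.7 mm, or about 3 N.

No check failed or disagreed.

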